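# Set the dial indicator against a setting blade

### The arm

A 7-joint arm with a two-finger parallel gripper is mounted at the origin on the work surface. World frame = base frame: x ahead of the robot, y to its left, z up, the work surface at z = 0. Lengths are in m, angles in degrees, forces in N, time in s.
With the tool pointing down it reaches from about 0.425 to 0.875 m from the base axis. Payload 4.7 kg.
Tool frame: the origin (TCP) lies at the very end of the fingers, on their centre line; the grasp point (between the pads) lies 19 mm behind it (env.grasp_offset is the distance from the TCP to the grasp point, in m); z points along the fingers, y is the line along which they close (so a half turn about z gives the same grasp; the last joint's range is limited). The gripper opens to 87 mm and grips with 3 to 60 N. Pads are 19 mm wide; open, the fingers measure 117 mm over their backs; the gripper's body (75 mm by 190 mm) begins 51 mm behind the grasp point.
Start: joints at [68.016, 18.392, -4.016, 83.108, 1.295, 78.541, -3.26], TCP at [0.252, -0.599, 0.223] pointing down, gripper open.
Joint ranges: [-163.93, 163.93], [-17.29, 119.83], [-79.2, 71.16], [3.27, 140.29], [-89.18, 269.18], [5.43, 117.66], [-154.24, 154.24]. Speed limits (degrees/s): [147.25, 147.25, 180, 180, 180, 180, 180].

### API

Orientations are given as [roll, pitch, yaw] about the fixed x, y, z axes, in that order (R = Rz(yaw) Ry(pitch) Rx(roll)).
In Python, from cell import env gives the robot as it stands. The module is installed in compiled form; this text tells all that it offers.
- The arm moves only by the tool drive_tool, never from a script. Its argument "moves" is one flat list of numbers, 5 for each row, row after row: the shift along the tool's x, y, z in units of 40 mm (1.0 is 40 mm), then the turn about the tool's z in units of 10 degrees (1.0 is 10 degrees), then the finger opening in mm, from 0 to 87. A call has 1 to 5 rows; each row is the pose to reach, as a shift and turn from the pose commanded when the call began, along the tool's axes at that moment; what a row does not reach only later rows make up. A row lasts 1/8 s, in which the tool goes at most 62.5 mm and 10.7 degrees, less where a joint would pass 70% of its speed; a pose out of reach is approached as far as the arm can. A call with a gripper value outside its range is refused whole. The fingers move at their own pace and stop on an object; "squeeze" is the grip in N (left out, the last holds). Time passes only in rows, so rows that repeat a pose let the fingers close. It gives the time, the measured TCP pose, the force, the opening and the grip force at its end, in the units of the state.
- env.get_obs(): the state, without advancing time (a new reading comes with each control period).
- env.read_camera(name): name is "scene" or "top" or "wrist"; returns (picture, depth): 384x512x3 uint8, red, green, blue; 384x512 float32, m along the optical axis (not along the pixel's ray), 0 where there is no reading.
- env.camera_model(name): a dict with "K" (3x3 intrinsics, pixels), "k1" (the pictures are not rectified: a ray, as slopes to the right and down, at radius r is drawn at 1 + k1 r^2 times it, then the intrinsics apply), "rvec" (rotation vector, rad) and "tvec" (3), from world to camera coordinates, as OpenCV has them; the wrist camera has in their place "tool_from_camera" (4x4, takes a point from camera to tool coordinates, whose origin is the TCP and whose axes are the flange's). Camera axes: x right, y down, z forward; pixel columns grow to the right and rows downward; lengths in m; the calibration is good to about 2 mm. A picture is of the moment at which its call begins: read the wrist's pose just before it. camera_model takes no time and is no camera call.
- env.sign_off(): hands the job in; it is judged then, once.
The state is a dict: "time_s": time; "qpos": joint angles; "joint_velocities": joint speeds; "effort": joint torques, N m; "tool_pos": TCP position; "tool_rot": TCP orientation; "force": force on the tool from outside, world axes, zero at the start; "wrist_torque": the same for the moment, N m; "grip_width": finger opening in m; "grasp_force": force on a finger pad.
Only numpy, scipy, OpenCV 4.12 (cv2) and the standard library are available. Lean on these libraries where they do the work, as an engineer would, in place of code of your own. Each camera call takes 0.05 s, during which the arm holds its last target. There are 200 camera calls.

### The job

Take the longer of the two flat steel setting blades out of the parking rest, slide it edgewise down into the slot of the holder on the indicator stand until it is fully home, and let go. Then turn the knurled brass knob clockwise, taking fresh grips as needed, until its pointer points at the small set tab on the rim of the scale, which brings the indicator up against the blade, and let go. Leave the set tab, the shorter blade and the other parts on the cart where they are.

Things in the scene. Friction and masses are not known exactly. Their poses are not given: they have to be found in the camera images.
- blade_grip (a point): the longer setting blade: a flat steel plate standing on its long edge, 80 mm long (its x), 70 mm tall (z up), 5 mm thick (y) with a thicker grip bar, 80 x 10 x 16 mm tall, along the top; 140 to 280 g. The point is the centre of the bar, 62 mm above the bottom edge; pinch the bar across its thickness from above. It starts in either groove of the rest
- short_blade_grip (a point): the shorter setting blade, same section and height but only 45 mm long, in the other groove of the rest (60 mm away, across the thickness); leave it. The point is the centre of its grip bar
- rest: grey plastic parking rest, 110 (x) x 100 (y) x 20 mm tall, fixed; origin at the centre of its underside. Two grooves along its x at y = +30 and -30 mm, 7 mm wide, floors 6 mm above the table
- slot (a point): centre of the floor, 17 mm above the table, of the slot in the steel holder at the left (+y) end of the indicator stand; slot 100 mm along x with closed ends (blade may stand anywhere in it), 7 mm wide (y), 17 mm deep, then lips flaring to 17 mm wide at 25 mm above the floor. A home blade stands on the floor, leaning up to 7 degrees. Beside it on the -y side the indicator is under 58 mm above the table
- knob_grip (a point): the knurled round brass knob, 40 mm in diameter, 34 mm tall, on a vertical axis on the grey gear housing at the right (-y) end of the stand, 215 mm from the slot; this point is on its axis, 75 mm above the table, 2 mm above the middle of the knurled part, whose top is at 90 mm. It turns with the joint knob
- knob (a joint): turn of the knob in rad, growing clockwise seen from above; 0 when the pointer points along the stand's -x; stops at -0.1 and 5.2. Friction about 0.06 N m, it stays where it is left. It drives the indicator carriage towards the slot at 6 mm per rad; its plunger gives way softly (under 0.5 N) against the blade
- tab (a joint): where the set tab stands, in the same sense and from the same zero as the knob: the pointer is on the tab when both joints read the same. The tab starts 2.9 to 4.4 rad clockwise of the pointer. Not to be moved
- pointer (a point): the outer end of the dark pointer bar on the knob's skirt, 40 mm from the axis, about 49 mm above the table
- tab_mark (a point): the inner end of the set tab, a dark 12 x 5 x 7 mm steel block on the rim of the white scale disc (98 mm across), 41.5 mm from the knob's axis; its top is 52 mm above the table
- clamp_ring: purple anodised ring, 72 mm across, 12 mm tall; leave it
- washer_a: white washer, 32 mm across, 5 mm tall; leave it
- washer_b: white washer, 32 mm across, 5 mm tall; leave it
- bracket: nickel L bracket, 45 x 25 x 34 mm; leave it
- lens: smoky quartz lens, 50 mm across, 10 mm tall; leave it
- wrench: steel wrench, 150 mm long, lying flat; leave it

How it is judged:
By the outcome, as a careful person would: the job done as asked, in the order asked, and still so for the second after the job is handed in, with the robot touching nothing.
It also fails if it takes over 54 s, if anything falls off the work surface, if the arm or the gripper's body presses on something with over 40 N, if the wrist force passes 120 N, or if a joint passes its speed limit or range.

## Working session

There is one attempt and no reset: what is moved stays moved. The work goes in short steps, Python scripts to look and compute and a tool call to move; the robot and the scene stay as the last step left them, time stands still between calls to the robot, and variables do not carry over. Pictures are saved under pics/ and viewed, at most 10 in all, crops included, and the job is handed in when it is done.

Besides the shell and the picture viewer there is one more tool, called as a command line: name --argument value ..., lists and objects as JSON in quotes. drive_tool: Moves the arm, as the interface text tells. Its arguments: {"type":"object","properties":{"moves":{"type":"array","items":{"type":"number"}},"squeeze":{"type":"number"}},"required":["moves"]}

```bash
mkdir -p pics; cat > h.py <<'E'
import numpy as np, cv2
from scipy.spatial.transform import Rotation as R
from cell import env
def shot(name,fn):
    o=env.get_obs(); p,d=env.read_camera(name)
    cv2.imwrite('pics/'+fn+'.png',p[:,:,::-1]); np.savez('pics/'+fn+'.npz',p=p,d=d,pos=o['tool_pos'],rot=o['tool_rot'])
    return p,d,o
def cam(name,o=None):
    m=env.camera_model(name)
    if 'rvec' in m:
        Rc=cv2.Rodrigues(np.array(m['rvec'],float))[0]; t=np.array(m['tvec'],float).ravel()
        return np.array(m['K']),m['k1'],Rc.T,-Rc.T@t
    T=np.array(m['tool_from_camera']); Rt=R.from_euler('xyz',np.array(o['tool_rot']),degrees=True).as_matrix()
    return np.array(m['K']),m['k1'],Rt@T[:3,:3],Rt@T[:3,3]+np.array(o['tool_pos'])
def rays(c,uv):
    K,k1,Rw,C=c; uv=np.atleast_2d(np.array(uv,float))
    s=cv2.undistortPoints(uv[:,None],K,np.array([k1,0,0,0,0],float))[:,0]
    return np.c_[s,np.ones(len(s))]@Rw.T
def onplane(c,uv,z):
    r=rays(c,uv); return c[3]+r*((z-c[3][2])/r[:,2])[:,None]
def proj(c,P):
    K,k1,Rw,C=c; 
    return cv2.projectPoints(np.atleast_2d(P).astype(float),cv2.Rodrigues(Rw.T)[0],-Rw.T@C,K,np.array([k1,0,0,0,0],float))[0][:,0]
def cloud(c,d):
    v,u=np.mgrid[:d.shape[0],:d.shape[1]]; r=rays(c,np.c_[u.ravel(),v.ravel()])
    return (c[3]+r*d.ravel()[:,None]).reshape(*d.shape,3)
E
python3 - <<'E'
from h import *
for n in('top','scene'):
    p,d,o=shot(n,n+'0'); c=cam(n); print(n,c[3],c[2][:,2],(d>0).mean())
print({k:np.round(v,3) for k,v in o.items()}, env.grasp_offset, env.camera_model('wrist'))
a=cv2.imread('pics/top0.png');cv2.imwrite('pics/top0b.png',cv2.resize(a,(800,600)))
E
```

```text
top [ 0.49428845 -0.02677076  1.17671626] [ 0.10734194  0.01976725 -0.99402564] 0.9960174560546875
scene [1.39751294 0.01739588 0.98327129] [-0.65716555 -0.02111658 -0.75345042] 0.9960378011067709
{'time_s': np.float64(0.05), 'qpos': array([68.015, 18.437, -4.015, 83.175,  1.298, 78.539, -3.26 ]), 'joint_velocities': array([ 0.018, -0.026,  0.122, -0.041, -0.012,  0.056,  0.146]), 'effort': array([-0.0000e+00, -4.9300e+01, -4.0600e-01, -3.1371e+01, -6.4000e-02,
        4.0000e-02,  0.0000e+00]), 'tool_pos': array([ 0.252, -0.599,  0.221]), 'tool_rot': array([-1.79894e+02,  8.00000e-03,  2.27950e+01]), 'force': array([-0.1  , -0.205,  0.01 ]), 'wrist_torque': array([-0.033,  0.012,  0.026]), 'grasp_force': np.float64(0.0), 'grip_width': np.float64(0.087)} 0.0187 {'K': array([[310.14796092,   0.        , 254.10133129],
       [  0.        , 310.14796092, 188.06928342],
       [  0.        ,   0.        ,   1.        ]]), 'k1': 0.024499557771926785, 'tool_from_camera': array([[-3.00136571e-04, -9.70101839e-01, -2.42698026e-01,
         6.57283224e-02],
       [ 9.99999678e-01, -4.71830072e-04,  6.49312024e-04,
         7.48305105e-04],
       [-7.44411016e-04, -2.42697753e-01,  9.70101668e-01,
        -1.62194132e-01],
       [ 0.00000000e+00,  0.00000000e+00,  0.00000000e+00,
         1.00000000e+00]])}
```

View pics/top0b.png

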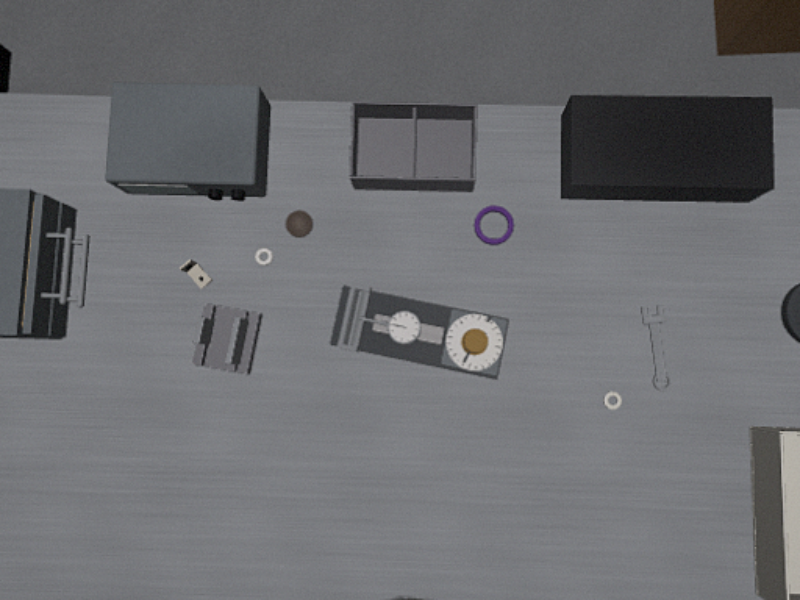

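View pics/scene0.png

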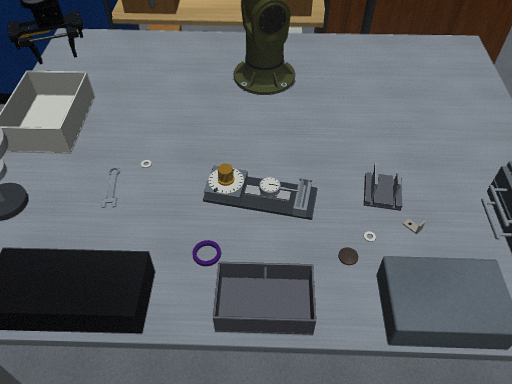

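The top view (800x600) shows the rest at about (228,340) with two blades, the slot at (350,320), and the knob at (475,342) with dark marks at (466,358) and (489,318). In the scene view the knob is at (226,175) and the rest is at (384,190).

```bash
python3 - <<'E'
from h import *
z=np.load('pics/top0.npz');c=cam('top');P=cloud(c,z['d'])
def reg(u0,u1,v0,v1): # in 800x600 px
    s=.64; return P[int(v0*s):int(v1*s),int(u0*s):int(u1*s)].reshape(-1,3)
Q=reg(180,275,290,385)
for lo,hi in((.012,.03),(.05,.09)):
    q=Q[(Q[:,2]>lo)&(Q[:,2]<hi)]
    print(lo,len(q),np.median(q,0))
    if len(q)>10: print(cv2.minAreaRect(q[:,:2].astype(np.float32)))
q=Q[(Q[:,2]>.05)&(Q[:,2]<.09)]
_,lab,ce=cv2.kmeans(q[:,:2].astype(np.float32),2,None,(3,50,1e-5),5,cv2.KMEANS_PP_CENTERS)
for k in(0,1): print(k,ce[k],cv2.minAreaRect(q[lab[:,0]==k][:,:2].astype(np.float32)),q[lab[:,0]==k].mean(0))
Q=reg(325,515,280,385)
q=Q[(Q[:,2]>.02)&(Q[:,2]<.12)]; print('stand',cv2.minAreaRect(q[:,:2].astype(np.float32)))
q=Q[(Q[:,2]>.08)&(Q[:,2]<.12)]; print('knob',len(q),q.mean(0))
print(onplane(c,np.array([[475,341]])*.64,.09),onplane(c,np.array([[350,320]])*.64,.04))
E
```

```text
0.012 1031 [0.54562033 0.34699767 0.01951872]
((0.5482946634292603, 0.3441556692123413), (0.10116451233625412, 0.10953336954116821), 81.53644561767578)
0.05 274 [0.55082901 0.31755187 0.07438356]
((0.5471198558807373, 0.3445037603378296), (0.07210718095302582, 0.07949136942625046), 82.6708984375)
0 [0.5425627  0.31344053] ((0.543115496635437, 0.3140260577201843), (0.011387531645596027, 0.07928559929132462), 80.27932739257812) [0.54256273 0.31344051 0.07229354]
1 [0.55855244 0.37100533] ((0.5589927434921265, 0.3727938234806061), (0.012541372328996658, 0.04461273178458214), 80.09717559814453) [0.55855241 0.37100529 0.07092843]
stand ((0.5685522556304932, -0.006543561816215515), (0.2827543616294861, 0.11597633361816406), 79.70623016357422)
knob 189 [ 0.55229594 -0.09586355  0.08898234]
[[ 0.55010173 -0.0948546   0.09      ]] [[0.58358185 0.12096582 0.04      ]]
```

```bash
cat >> h.py <<'E'
def units(x,y,z,yaw):
    o=env.get_obs(); Rt=R.from_euler('xyz',np.array(o['tool_rot']),degrees=True).as_matrix()
    s=Rt.T@(np.array([x,y,z])-o['tool_pos'])/.04
    t=-((yaw-o['tool_rot'][2]+180)%360-180)/10
    print('units',np.round(s,3),'turn',round(t,3),'t',round(float(o['time_s']),2),'q',np.round(o['qpos'],0))
E
python3 -c "
from h import *
units(.555,-.05,.25,-9.5)"
```

```text
units [12.309 -9.712 -0.696] turn 3.229 t 0.1 q [68. 18. -4. 83.  1. 79. -3.]
```

drive_tool --moves '[1.1,-0.9,-0.1,1,87,2.3,-1.8,-0.3,2,87,3.4,-2.7,-0.4,3.2,87,4.5,-3.5,-0.5,3.2,87,5.6,-4.4,-0.7,3.2,87]'

```text
time_s: 0.72
tool_pos: [0.3905, -0.3483, 0.2501]
tool_rot: [-180.0, 0.0, -9.2]
force: [0.1, -0.6, -0.2]
grip_width: 0.0871
grasp_force: 0.0
```

```bash
python3 -c "
from h import *
units(.555,-.05,.25,-9.5)"
```

```text
units [ 2.864e+00 -8.022e+00  3.000e-03] turn 0.027 t 0.72 q [ 50.   3. -11.  98.   1.  79. -61.]
```

drive_tool --moves '[0.5,-1.4,0,0,87,1,-2.8,0,0,87,1.5,-4.2,0,0,87,2,-5.6,0,0,87,2.5,-7,0,0,87]'

```text
time_s: 1.35
tool_pos: [0.534, -0.0882, 0.2503]
tool_rot: [180.0, 0.0, -9.2]
force: [0.7, -0.9, 0.6]
grip_width: 0.0869
grasp_force: 0.0
```

drive_tool --moves '[0.35,-1,0,0,87,0.35,-1,0,0,87]'

```text
time_s: 1.6
tool_pos: [0.5546, -0.0478, 0.2501]
tool_rot: [-179.9, 0.0, -8.8]
force: [-0.5, -1.1, 0.0]
grip_width: 0.0867
grasp_force: 0.0
```

```bash
python3 - <<'E'
from h import *
p,d,o=shot('wrist','w1'); print(o['tool_pos'],o['tool_rot'],o['qpos'])
cv2.imwrite('pics/w1b.png',cv2.resize(p[:,:,::-1],(800,600)))
E
```

```text
[ 0.55456475 -0.04775197  0.25006925] [-1.79874839e+02  4.11976220e-02 -8.76829993e+00] [ 28.83133824   8.09221847 -29.22694776  93.41211367   3.87539634
  79.55942502 -99.62504167]
```

View pics/w1b.png

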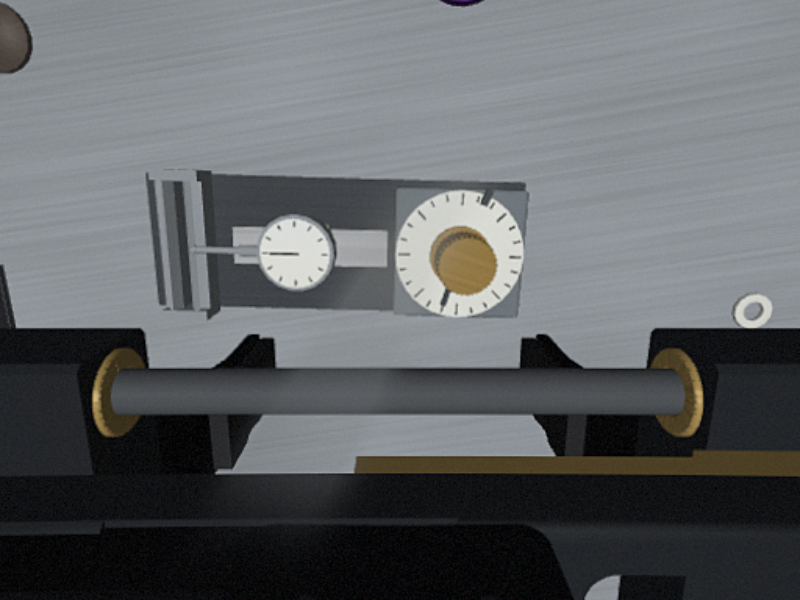

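The wrist view (800x600) shows the slot at about (183,240), the knob at (465,262), the pointer at (444,299), on the -x side and slightly +y, and the tab at (487,198), on the +x rim.

```bash
cat > dial.py <<'E'
from h import *
def dial(p,d,o,guess,yaw):
    c=cam('wrist',o); P=cloud(c,d); g=p.astype(int).sum(2)/3; sat=p.max(2).astype(int)-p.min(2)
    near=np.hypot(P[...,0]-guess[0],P[...,1]-guess[1])<.065
    w=(near&(g>170)&(sat<40)).astype(np.uint8)
    n,l,st,_=cv2.connectedComponentsWithStats(cv2.morphologyEx(w,cv2.MORPH_CLOSE,np.ones((3,3))))
    k=1+np.argmax(st[1:,4]); ct=max(cv2.findContours((l==k).astype(np.uint8),0,2)[0],key=cv2.contourArea)
    zs=np.median(P[...,2][w>0]); 
    h=cv2.convexHull(ct)[:,0].astype(float); q=onplane(c,h,zs)[:,:2]
    A=np.c_[2*q,np.ones(len(q))]; s=np.linalg.lstsq(A,(q**2).sum(1),rcond=None)[0]; cen=s[:2]; rad=np.sqrt(s[2]+cen@cen)
    v,u=np.mgrid[:d.shape[0],:d.shape[1]]; uv=np.c_[u.ravel(),v.ravel()]
    out={}
    for nm,r0,r1,z in(('pointer',.027,.040,.049),('tab',.0425,.0535,.052)):
        X=onplane(c,uv,z)[:,:2]-cen; r=np.hypot(*X.T)
        m=(r>r0)&(r<r1)&(g.ravel()<75)
        lab=cv2.connectedComponentsWithStats(m.reshape(d.shape).astype(np.uint8))
        out[nm]=[]
        for i in range(1,lab[0]):
            if lab[2][i,4]>=6:
                x=X[(lab[1].ravel()==i)].mean(0); a=np.degrees(np.arctan2(x[1],x[0])) # world angle
                out[nm].append((int(lab[2][i,4]),np.round(np.hypot(*x),4),round((yaw+180-a)%360,1)))
    return cen,rad,zs,out
E
python3 - <<'E'
from dial import *
z=np.load('pics/w1.npz');o=dict(tool_pos=z['pos'],tool_rot=z['rot']);p,d=z['p'],z['d']
print(dial(p,d,o,(.551,-.095),-9))
c=cam('wrist',o);P=cloud(c,d)
ok=(P[...,2]>.02)&(P[...,2]<.12)&(np.abs(P[...,0]-.57)<.1)&(np.abs(P[...,1])<.2)&(np.arange(384)[:,None]<205)
v,u=np.nonzero(ok);print(u.min(),u.max(),v.min(),v.max())
q=P[ok];print(cv2.minAreaRect(q[:,:2].astype(np.float32)))
# slot profile along row
for r in(125,145,175):
    print(r,[(int(k),*np.round(P[r,k]*1000).astype(int),int(p[r,k].mean())) for k in range(92,140,2)])
E
```

```text
(array([ 0.55188344, -0.09576871]), np.float64(0.048801210890979635), np.float64(0.04407750902033519), {'pointer': [(25, np.float64(0.0333), np.float64(18.4))], 'tab': [(24, np.float64(0.0474), np.float64(201.0))]})
94 338 108 204
((0.5688855648040771, -0.005863592028617859), (0.28356876969337463, 0.11656489968299866), 80.13539123535156)
125 [(92, np.int64(633), np.int64(152), np.int64(0), 147), (94, np.int64(632), np.int64(144), np.int64(11), 115), (96, np.int64(632), np.int64(142), np.int64(11), 67), (98, np.int64(632), np.int64(139), np.int64(12), 64), (100, np.int64(631), np.int64(125), np.int64(35), 143), (102, np.int64(630), np.int64(123), np.int64(35), 148), (104, np.int64(630), np.int64(117), np.int64(42), 107), (106, np.int64(629), np.int64(115), np.int64(42), 94), (108, np.int64(629), np.int64(114), np.int64(38), 92), (110, np.int64(629), np.int64(113), np.int64(36), 95), (112, np.int64(629), np.int64(113), np.int64(32), 48), (114, np.int64(628), np.int64(112), np.int64(28), 51), (116, np.int64(628), np.int64(112), np.int64(22), 54), (118, np.int64(627), np.int64(102), np.i
[... 2517 characters left out ...]
 np.int64(124), np.int64(37), 95), (116, np.int64(569), np.int64(123), np.int64(33), 52), (118, np.int64(568), np.int64(123), np.int64(28), 53), (120, np.int64(566), np.int64(124), np.int64(22), 49), (122, np.int64(568), np.int64(113), np.int64(39), 126), (124, np.int64(568), np.int64(110), np.int64(41), 130), (126, np.int64(567), np.int64(111), np.int64(33), 138), (128, np.int64(567), np.int64(108), np.int64(34), 143), (130, np.int64(566), np.int64(106), np.int64(34), 144), (132, np.int64(566), np.int64(103), np.int64(35), 157), (134, np.int64(565), np.int64(103), np.int64(29), 52), (136, np.int64(564), np.int64(103), np.int64(23), 55), (138, np.int64(562), np.int64(104), np.int64(15), 55)]
```

```bash
python3 -c "
from h import *
units(.46,.32,.2,-10)"
```

```text
units [-3.765 -8.791  1.255] turn 0.1 t 1.65 q [  29.    8.  -29.   93.    4.   80. -100.]
```

drive_tool --moves '[-0.55,-1.4,0.2,0,87,-1.1,-2.8,0.4,0.1,87,-1.7,-4.1,0.6,0.1,87,-2.3,-5.5,0.8,0.1,87,-2.9,-6.9,1,0.1,87]'

```text
time_s: 2.28
tool_pos: [0.4836, 0.2376, 0.2102]
tool_rot: [179.9, -0.1, -10.4]
force: [1.2, -0.4, -0.3]
grip_width: 0.0872
grasp_force: 0.0
```

drive_tool --moves '[-0.45,-1,0.15,0,87,-0.85,-1.9,0.25,0,87,-0.85,-1.9,0.25,0,87]'

```text
time_s: 2.65
tool_pos: [0.462, 0.3209, 0.1999]
tool_rot: [-180.0, 0.1, -10.0]
force: [0.2, 0.2, -0.2]
grip_width: 0.0872
grasp_force: 0.0
```

```bash
python3 - <<'E'
from h import *
p,d,o=shot('wrist','w2'); print(o['tool_pos'],o['tool_rot'],o['qpos'])
cv2.imwrite('pics/w2b.png',cv2.resize(p[:,:,::-1],(800,600)))
P=cloud(cam('wrist',o),d)
m=(np.abs(P[...,0]-.545)<.08)&(np.abs(P[...,1]-.34)<.09)
for a,b in((.06,.09),(.013,.026)):
    k=(m&(P[...,2]>a)&(P[...,2]<b)).astype(np.uint8)
    n,l,s,_=cv2.connectedComponentsWithStats(k)
    for i in range(1,n):
        if s[i,4]>60: q=P[l==i]; print(a,s[i],cv2.minAreaRect(q[:,:2].astype(np.float32)),q.mean(0),np.percentile(q[:,2],[10,90]))
E
```

```text
[0.46196948 0.32090037 0.19994125] [-1.79997640e+02  8.77061954e-02 -9.98262048e+00] [   2.38339188   12.93227702  -45.38426657   96.3087695     9.42948521
   74.78079147 -144.75219933]
0.06 [ 239   44   14   96 1092] ((0.5425814986228943, 0.3136743903160095), (0.010062461718916893, 0.08015913516283035), 81.28836822509766) [0.54387678 0.31336401 0.07581312] [0.07495833 0.07686086]
0.06 [169  60  18  53 769] ((0.5586084127426147, 0.37236329913139343), (0.010539181530475616, 0.04358358308672905), 80.8724594116211) [0.55879109 0.37122647 0.07424471] [0.06779965 0.07682539]
0.013 [ 189   39   57  110 5270] ((0.5477507710456848, 0.3442906141281128), (0.05530393868684769, 0.11037186533212662), 81.30936431884766) [0.55035695 0.34511261 0.01999427] [0.01900751 0.02098853]
0.013 [ 249   39   18  109 1594] ((0.5411552786827087, 0.30169132351875305), (0.016136307269334793, 0.10911889374256134), 81.56060028076172) [0.54331772 0.30115365 0.02002517] [0.01905346 0.02100707]
0.013 [166  40  20  27 347] ((0.5966017842292786, 0.3783148229122162), (0.016832416877150536, 0.024571988731622696), 82.15792846679688) [0.59868414 0.37745311 0.01973693] [0.01855787 0.02097321]
0.013 [172 106  20  44 605] ((0.5222848653793335, 0.38957586884498596), (0.017443476244807243, 0.0463617779314518), 82.13508605957031) [0.51930211 0.38977652 0.01959843] [0.01854016 0.02072625]
```

View pics/w2b.png

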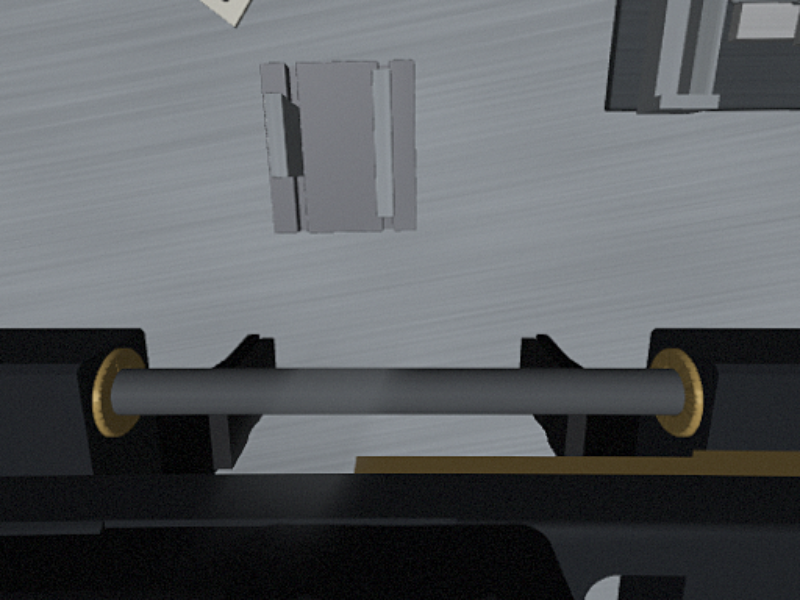

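The rest is at (340,145), with the long blade at (384,142) and the short blade at (279,135), and the slot at the top right. The long blade's centre is (0.5426, 0.3137) at yaw -8.7. The short blade is close, so I'll go down with the fingers partly closed.

```bash
python3 -c "
from h import *
units(.5426,.3137,.054,-8.7)"
```

```text
units [ 1.975 -0.231  3.648] turn -0.146 t 2.7 q [   2.   13.  -45.   96.    9.   75. -145.]
```

drive_tool --moves '[1,-0.1,0.6,-0.15,36,1.98,-0.23,1.5,-0.15,36,1.98,-0.23,2.2,-0.15,36,1.98,-0.23,2.4,-0.15,36,1.98,-0.23,2.4,-0.15,36]'

```text
time_s: 3.32
tool_pos: [0.5434, 0.313, 0.1047]
tool_rot: [179.9, -0.0, -8.8]
force: [0.2, 0.4, -0.3]
grip_width: 0.0448
grasp_force: 0.0
```

```bash
python3 -c "
from h import *
units(.5426,.3137,.054,-8.7)
print(env.get_obs()['tool_rot'])"
```

```text
units [-0.022 -0.017  1.268] turn -0.008 t 3.33 q [   0.   26.  -41.   93.   18.   68. -144.]
[ 1.79946721e+02 -1.23354448e-02 -8.78094298e+00]
```

drive_tool --moves '[-0.02,-0.02,0.4,0,36,-0.02,-0.02,0.8,0,36,-0.02,-0.02,1.1,0,36,-0.02,-0.02,1.27,0,36,-0.02,-0.02,1.27,0,30]'

```text
time_s: 3.95
tool_pos: [0.542, 0.315, 0.053]
tool_rot: [180.0, 0.1, -8.7]
force: [-0.2, -0.1, 0.4]
grip_width: 0.0325
grasp_force: 0.0
```

drive_tool --moves '[0,0,0,0,0,0,0,0,0,0,0,0,0,0,0,0,0,0,0,0,0,0,0,0,0]' --squeeze 30

```text
time_s: 4.58
tool_pos: [0.5427, 0.3152, 0.0541]
tool_rot: [-180.0, -0.0, -8.7]
force: [-0.4, -0.4, 3.0]
grip_width: 0.0097
grasp_force: 30.0
```

drive_tool --moves '[0,0,-0.3,0,0,0,0,-0.8,0,0,0,0,-1.6,0,0,0,0,-2.2,0,0,0,0,-2.2,0,0]'

```text
time_s: 5.2
tool_pos: [0.5438, 0.3164, 0.145]
tool_rot: [-179.8, -0.3, -8.7]
force: [0.1, 0.4, -2.3]
grip_width: 0.0097
grasp_force: 30.0
```

```bash
python3 -c "
from h import *
print(env.get_obs()['tool_pos'],env.get_obs()['grip_width'],env.get_obs()['force'])
units(.48,.10,.19,-9.5)"
```

```text
[0.54381545 0.31639718 0.1450133 ] 0.009658324732090384 [ 0.08906884  0.4177035  -2.31801213]
units [-0.753  5.586 -1.145] turn 0.079 t 5.2 q [   1.   24.  -42.   91.   17.   71. -143.]
```

drive_tool --moves '[-0.1,1.1,-0.4,0,0,-0.3,2.4,-0.8,0.1,0,-0.5,3.8,-1.1,0.1,0,-0.75,5.1,-1.1,0.1,0,-0.75,5.6,-1.1,0.1,0]'

```text
time_s: 5.82
tool_pos: [0.4773, 0.0942, 0.1849]
tool_rot: [179.8, 0.1, -10.0]
force: [-0.4, -0.4, -1.6]
grip_width: 0.0098
grasp_force: 30.0
```

drive_tool --moves '[0,0,0,0,0,0,0,0,0,0]'

```text
time_s: 6.08
tool_pos: [0.4787, 0.0996, 0.1855]
tool_rot: [-180.0, 0.0, -9.6]
force: [-0.5, 0.4, -3.2]
grip_width: 0.0095
grasp_force: 30.0
```

```bash
python3 - <<'E'
from dial import *
p,d,o=shot('wrist','w3'); print(o['tool_pos'],o['tool_rot'],o['grip_width'])
cv2.imwrite('pics/w3b.png',cv2.resize(p[:,:,::-1],(800,600)))
print(dial(p,d,o,(.5519,-.0958),-9.9))
P=cloud(cam('wrist',o),d)
m=(np.abs(P[...,0]-.589)<.1)&(np.abs(P[...,1]-.116)<.045)
print(cv2.minAreaRect(P[m&(P[...,2]>.037)&(P[...,2]<.045)][:,:2].astype(np.float32)))
q=P[(np.abs(P[...,0]-.569)<.1)&(np.abs(P[...,1]+.006)<.2)&(P[...,2]>.02)&(P[...,2]<.05)]
print(cv2.minAreaRect(q[:,:2].astype(np.float32)))
E
```

```text
[0.47867085 0.09961923 0.18545897] [-1.79960646e+02  2.81083081e-02 -9.62124667e+00] 0.00950424202838387
(array([ 0.55417216, -0.09455449]), np.float64(0.05026523014565168), np.float64(0.04403897535723342), {'pointer': [(6, np.float64(0.0373), np.float64(178.6)), (12, np.float64(0.0393), np.float64(201.9)), (33, np.float64(0.0307), np.float64(308.8)), (56, np.float64(0.0334), np.float64(13.8))], 'tab': [(64, np.float64(0.047), np.float64(200.9)), (6, np.float64(0.0436), np.float64(205.2)), (6, np.float64(0.0445), np.float64(114.9)), (6, np.float64(0.0458), np.float64(100.6)), (6, np.float64(0.0462), np.float64(45.1)), (6, np.float64(0.0455), np.float64(349.9)), (30, np.float64(0.0518), np.float64(0.1))]})
((0.5873648524284363, 0.11676016449928284), (0.03583942726254463, 0.11117291450500488), 80.00273895263672)
((0.5685469508171082, -0.005274653434753418), (0.2834932506084442, 0.1147429496049881), 80.42562866210938)
```

View pics/w3b.png

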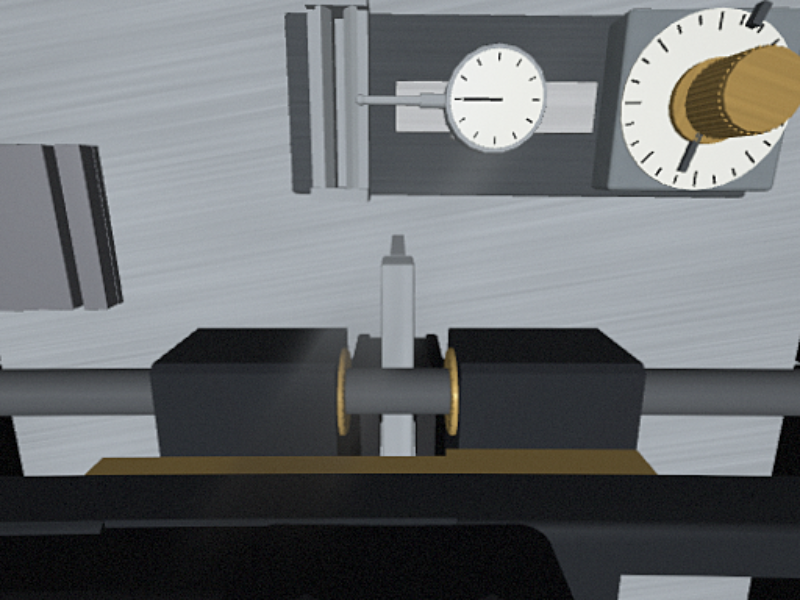

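The slot holder is at (338,100), the plunger tip at (362,100), and the held blade is upright with its bar end at (398,262). Next I'll take the slot's cross-section in the stand frame.

```bash
python3 - <<'E'
from h import *
z=np.load('pics/w3.npz');o=dict(tool_pos=z['pos'],tool_rot=z['rot']);p,d=z['p'],z['d']
P=cloud(cam('wrist',o),d)
a=np.radians(-9.8);ex=np.array([np.cos(a),np.sin(a)]);ey=np.array([-np.sin(a),np.cos(a)]);k=np.array([.5519,-.0958])
S=np.dstack([(P[...,:2]-k)@ex,(P[...,:2]-k)@ey,P[...,2]])*1000
for r in(30,70,105): print(r,[(u,*[float(round(x,1)) for x in S[r,u]],int(p[r,u].mean())) for u in range(194,240,1)])
for u in(203,224): print(u,[(v,*np.round(S[v,u]).astype(int).tolist()) for v in list(range(0,8))+list(range(112,130,2))])
E
```

```text
30 [(194, 36.4, 238.4, 14.1, 77), (195, 37.0, 237.9, 11.3, 75), (196, 37.1, 237.0, 10.8, 68), (197, 32.0, 232.2, 33.5, 166), (198, 31.9, 231.2, 33.9, 170), (199, 32.0, 230.4, 33.5, 167), (200, 31.8, 229.4, 34.2, 170), (201, 32.0, 228.5, 33.7, 169), (202, 30.6, 226.7, 39.9, 165), (203, 30.1, 225.4, 42.1, 168), (204, 30.1, 224.5, 42.1, 169), (205, 30.2, 223.7, 41.7, 147), (206, 30.4, 223.0, 40.5, 111), (207, 30.6, 222.2, 39.8, 104), (208, 30.7, 221.3, 39.3, 106), (209, 31.2, 220.7, 37.1, 108), (210, 31.7, 220.1, 35.0, 106), (211, 31.7, 219.2, 35.0, 112), (212, 32.4, 218.6, 31.9, 82), (213, 34.0, 218.6, 25.0, 52), (214, 35.8, 218.6, 17.0, 99), (215, 35.6, 217.5, 17.9, 161), (216, 36.0, 216.7, 16.1, 171), (217, 35.7, 215.6, 17.6, 171), (218, 36.0, 214.8, 16.4, 167), (219, 35.4, 213.5, 19.0, 164), (220, 31.7, 210.9, 35.1, 145), (221, 31.5, 209.9, 36.3, 137), (222, 30.7, 208.7, 39.7, 140), (223, 30.0, 207.5, 42.7, 140), (224, 30.0, 206.6, 42.7, 141), (225, 30.4, 205.8, 41.1, 151), (226, 30.6, 205.0, 40.3, 147), (227, 30.6, 204.1, 40.2, 147), (228, 31.8, 203.6, 34.9, 158), (229, 31.9, 202.7
[... 3176 characters left out ...]
 -33.9, 195.3, 12.1, 81)]
203 [(0, 54, 225, 41), (1, 53, 225, 41), (2, 52, 225, 42), (3, 51, 224, 43), (4, 51, 225, 42), (5, 50, 225, 42), (6, 49, 225, 42), (7, 49, 225, 41), (112, -41, 229, 35), (114, -43, 230, 32), (116, -45, 230, 34), (118, -47, 230, 34), (120, -48, 229, 42), (122, -50, 229, 40), (124, -52, 229, 42), (126, -54, 229, 42), (128, -58, 236, 0)]
224 [(0, 54, 206, 42), (1, 53, 206, 42), (2, 52, 206, 42), (3, 52, 206, 42), (4, 51, 206, 43), (5, 50, 206, 43), (6, 50, 206, 41), (7, 48, 206, 42), (112, -41, 209, 38), (114, -43, 209, 38), (116, -45, 209, 39), (118, -47, 209, 38), (120, -48, 208, 43), (122, -50, 208, 42), (124, -52, 209, 41), (126, -54, 208, 43), (128, -56, 209, 42)]
```

```bash
python3 -c "
from h import *
units(.5885,.1164,.105,-9.8)"
```

```text
units [ 2.639 -0.86   2.011] turn 0.022 t 6.12 q [  24.    2.  -40.  107.    1.   72. -115.]
```

drive_tool --moves '[1,-0.35,0,0,0,2,-0.7,0.3,0,0,2.64,-0.86,1.2,0,0,2.64,-0.86,2,0,0,2.64,-0.86,2,0,0]'

```text
time_s: 6.75
tool_pos: [0.5863, 0.1156, 0.1023]
tool_rot: [180.0, 0.4, -9.6]
force: [-0.9, 0.5, -1.9]
grip_width: 0.0098
grasp_force: 30.0
```

drive_tool --moves '[0,0,0,0,0,0,0,0,0,0]'

```text
time_s: 7.0
tool_pos: [0.5898, 0.1151, 0.1077]
tool_rot: [-180.0, -0.2, -9.7]
force: [-0.6, 0.7, -2.3]
grip_width: 0.01
grasp_force: 30.0
```

```bash
python3 - <<'E'
from h import *
units(.5885,.1164,.092,-9.8)
p,d,o=shot('wrist','w4'); print(o['tool_pos'],o['tool_rot'])
cv2.imwrite('pics/w4b.png',cv2.resize(p[:,:,::-1],(800,600)))
E
```

```text
units [-0.039 -0.027  0.392] turn 0.012 t 7.0 q [  18.   21.  -39.   97.   14.   66. -124.]
[0.58979363 0.11505977 0.10769513] [-1.79956423e+02 -1.78923463e-01 -9.67884759e+00]
```

View pics/w4b.png

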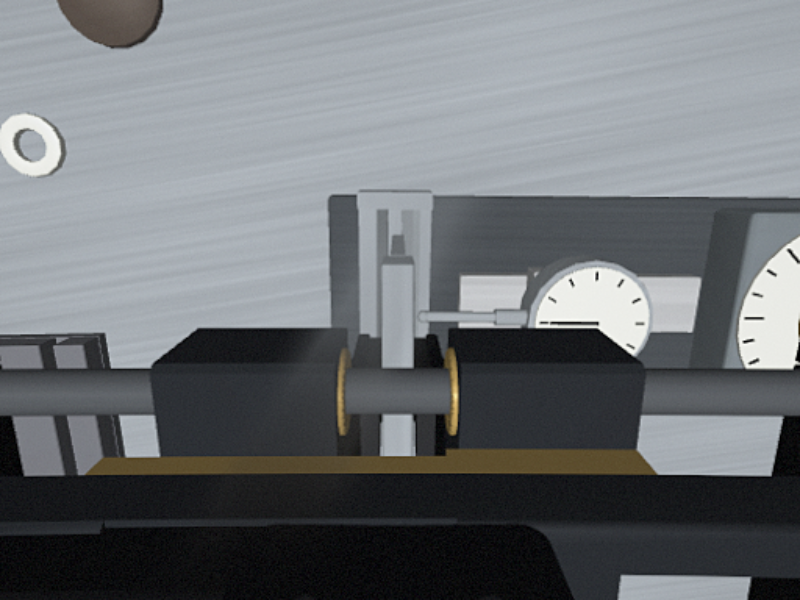

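The blade (398,262) stands over the slot, whose holder spans columns 359–432 and is centred at 396. That puts the blade about 1 mm too far to -y, which agrees with the pose reading. I'll correct that and go down.

drive_tool --moves '[-0.03,-0.027,0,0,0,-0.03,-0.027,0.2,0,0,-0.03,-0.027,0.4,0,0,-0.03,-0.027,0.4,0,0]'

```text
time_s: 7.55
tool_pos: [0.5868, 0.1153, 0.0884]
tool_rot: [180.0, 0.1, -9.7]
force: [-0.5, -0.1, -1.9]
grip_width: 0.0097
grasp_force: 30.0
```

```bash
python3 - <<'E'
from h import *
units(.5885,.1164,.066,-9.8)
E
```

```text
units [ 0.038 -0.035  0.561] turn 0.009 t 7.55 q [  18.   22.  -38.   99.   15.   64. -125.]
```

drive_tool --moves '[0.02,-0.015,0.12,0,0,0.02,-0.015,0.24,0,0,0.02,-0.015,0.24,0,0]'

```text
time_s: 7.92
tool_pos: [0.5884, 0.1164, 0.0796]
tool_rot: [-180.0, 0.0, -9.7]
force: [0.1, 0.7, -1.8]
grip_width: 0.0099
grasp_force: 30.0
```

drive_tool --moves '[0,0,0.12,0,0,0,0,0.24,0,0,0,0,0.32,0,0,0,0,0.32,0,0]'

```text
time_s: 8.43
tool_pos: [0.5884, 0.1163, 0.0669]
tool_rot: [-180.0, 0.0, -9.7]
force: [-0.3, 1.4, -3.0]
grip_width: 0.0102
grasp_force: 30.0
```

drive_tool --moves '[0,0,0.03,0,0,0,0,0.06,0,0,0,0,0.06,0,0]'

```text
time_s: 8.8
tool_pos: [0.5887, 0.1163, 0.0651]
tool_rot: [-180.0, -0.0, -9.7]
force: [0.8, 1.4, -1.7]
grip_width: 0.0094
grasp_force: 30.0
```

drive_tool --moves '[0,0,0.04,0,0,0,0,0.08,0,0,0,0,0.08,0,0]'

```text
time_s: 9.18
tool_pos: [0.589, 0.1167, 0.065]
tool_rot: [180.0, -0.1, -9.7]
force: [-7.5, 0.7, 17.2]
grip_width: 0.0099
grasp_force: 30.0
```

drive_tool --moves '[0,0,-0.06,0,0,0,0,-0.06,0,30,0,0,-0.06,0,30,0,0,-0.06,0,30,0,0,-0.06,0,30]'

```text
time_s: 9.8
tool_pos: [0.5886, 0.1159, 0.0639]
tool_rot: [180.0, 0.0, -9.7]
force: [-0.1, 0.3, -0.6]
grip_width: 0.0291
grasp_force: 0.0
```

drive_tool --moves '[0,0,-0.5,0,30,0,0,-1.2,0,40,-0.3,0,-2.2,0,70,-1,0.3,-2.8,0,87,-2,1,-3.2,0,87]'

```text
time_s: 10.42
tool_pos: [0.5035, 0.0917, 0.195]
tool_rot: [-179.9, -0.2, -9.5]
force: [-0.7, -0.6, 0.9]
grip_width: 0.0622
grasp_force: 0.0
```

```bash
python3 - <<'E'
from h import *
units(.46,.0,.2,-9.8)
E
```

```text
units [-0.692  2.442 -0.133] turn 0.025 t 10.43 q [  26.    5.  -41.  104.    3.   73. -115.]
```

drive_tool --moves '[-0.3,1.2,-0.3,0,87,-0.7,2.4,-0.6,0,87,-0.7,2.4,-0.6,0,87]'

```text
time_s: 10.8
tool_pos: [0.4589, -0.0034, 0.2185]
tool_rot: [179.8, -0.2, -10.1]
force: [-0.7, 1.3, 0.3]
grip_width: 0.0855
grasp_force: 0.0
```

```bash
python3 - <<'E'
from dial import *
p,d,o=shot('wrist','w5'); print(o['tool_pos'],o['tool_rot'])
cv2.imwrite('pics/w5b.png',cv2.resize(p[:,:,::-1],(800,600)))
P=cloud(cam('wrist',o),d)
m=(np.abs(P[...,0]-.589)<.08)&(np.abs(P[...,1]-.116)<.04)&(P[...,2]>.07)
q=P[m];print(len(q),q.mean(0),np.percentile(q[:,2],[5,50,95]),cv2.minAreaRect(q[:,:2].astype(np.float32)))
m=(np.hypot(P[...,0]-.552,P[...,1]+.096)<.04)&(P[...,2]>.085); q=P[m]
print('knob',cv2.minEnclosingCircle(q[:,:2].astype(np.float32)),np.median(q[:,2]))
E
```

```text
[ 0.45894969 -0.00344951  0.21850626] [179.83949856  -0.22943723 -10.0848839 ]
1804 [0.58995551 0.11306145 0.08411065] [0.0741349  0.08641695 0.08805415] ((0.5891445875167847, 0.11474217474460602), (0.011766149662435055, 0.07972951233386993), 80.04164123535156)
knob ((0.5521804094314575, -0.09588198363780975), 0.02111251838505268) 0.09006766979029918
```

View pics/w5b.png

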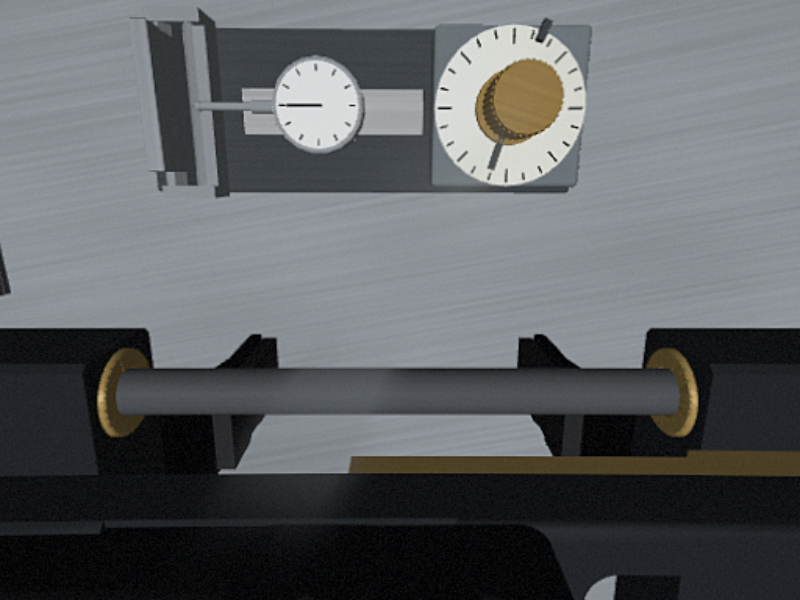

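The blade is home: its top is at about 87 mm and it stands in the slot at (183,100). The knob centre is (0.552, -0.096), the pointer is at (495,155) and the tab at (544,30), about 182.6° clockwise apart. The wrist range allows one grip from yaw 172 to about -10, so I'll turn back over the knob first.

```bash
python3 - <<'E'
from h import *
units(.552,-.0958,.15,172)
E
```

```text
units [2.679 1.936 1.712] turn 17.811 t 10.85 q [  34.   -4.  -36.  108.   -3.   75. -100.]
```

drive_tool --moves '[0,0,0,-1,70,0,0,0,-2,70,0,0,0,-3,70,0,0,0,-4,70,0,0,0,-5,70]'

```text
time_s: 11.48
tool_pos: [0.4598, 0.0023, 0.2166]
tool_rot: [-180.0, -0.0, 40.8]
force: [-0.2, 0.2, 0.6]
grip_width: 0.0703
grasp_force: 0.0
```

drive_tool --moves '[0,0,0,-1,70,0,0,0,-2,70,0,0,0,-3,70,0,0,0,-4,70,0,0,0,-5,70]'

```text
time_s: 12.1
tool_pos: [0.4598, 0.0023, 0.2165]
tool_rot: [180.0, -0.0, 90.8]
force: [-0.8, -0.7, 0.1]
grip_width: 0.07
grasp_force: 0.0
```

drive_tool --moves '[0,0,0,-1,70,0,0,0,-2,70,0,0,0,-3,70,0,0,0,-4,70,0,0,0,-5,70]'

```text
time_s: 12.72
tool_pos: [0.4598, 0.0023, 0.2166]
tool_rot: [180.0, -0.0, 140.8]
force: [-0.5, -0.3, 0.1]
grip_width: 0.0702
grasp_force: 0.0
```

```bash
python3 - <<'E'
from h import *
units(.552,-.0958,.12,172)
E
```

```text
units [-3.337 -0.446  2.413] turn -3.119 t 12.72 q [ 28.  -4. -30. 108.  -2.  75.  50.]
```

drive_tool --moves '[-1.2,-0.15,0.2,-1,62,-2.4,-0.3,0.6,-2,62,-3.34,-0.45,1.2,-3.1,62,-3.34,-0.45,2.2,-3.1,62,-3.34,-0.45,2.4,-3.1,62]'

```text
time_s: 13.35
tool_pos: [0.5493, -0.097, 0.1176]
tool_rot: [179.9, -0.3, 171.4]
force: [0.1, 0.8, 1.2]
grip_width: 0.062
grasp_force: 0.0
```

drive_tool --moves '[0,0,0,0,62,0,0,0,0,62]'

```text
time_s: 13.6
tool_pos: [0.5518, -0.0982, 0.1222]
tool_rot: [-180.0, 0.2, 171.4]
force: [-0.3, 0.0, -0.7]
grip_width: 0.0617
grasp_force: 0.0
```

```bash
python3 - <<'E'
from h import *
units(.552,-.0958,.060,172)
E
```

```text
units [0.01  0.061 1.554] turn -0.063 t 13.6 q [ 31.  13. -26. 103.   6.  65.  84.]
```

drive_tool --moves '[0,0.03,0.4,0,62,0,0.03,0.9,0,62,0,0.03,1.3,0,62,0,0.03,1.5,0,62,0,0.03,1.5,0,62]'

```text
time_s: 14.22
tool_pos: [0.5504, -0.0976, 0.0596]
tool_rot: [180.0, -0.1, 171.3]
force: [0.2, -0.7, -0.4]
grip_width: 0.0619
grasp_force: 0.0
```

drive_tool --moves '[0,0,0,0,62,0,0,0,0,62]'

```text
time_s: 14.48
tool_pos: [0.5513, -0.0979, 0.0608]
tool_rot: [-180.0, 0.1, 171.3]
force: [0.3, -0.1, -0.1]
grip_width: 0.0622
grasp_force: 0.0
```

```bash
python3 - <<'E'
from h import *
units(.552,-.0958,.060,172)
E
```

```text
units [-0.01   0.053  0.021] turn -0.071 t 14.47 q [ 30.  17. -26. 106.   9.  59.  82.]
```

drive_tool --moves '[-0.01,0.05,0,0,62,-0.01,0.05,0,0,62,-0.01,0.05,0,0,36,-0.01,0.05,0,0,36,-0.01,0.05,0,0,36]' --squeeze 12

```text
time_s: 15.1
tool_pos: [0.5515, -0.0951, 0.0601]
tool_rot: [179.9, -0.0, 171.3]
force: [0.5, 4.6, -0.8]
grip_width: 0.0405
grasp_force: 1.9
```

drive_tool --moves '[0,0,0,0,30,0,0,0,0,30,0,0,0,0,30]'

```text
time_s: 15.48
tool_pos: [0.5515, -0.0947, 0.0601]
tool_rot: [179.9, -0.0, 171.3]
force: [0.6, 5.5, -0.9]
grip_width: 0.0395
grasp_force: 12.0
```

drive_tool --moves '[0,0.02,0,0,30,0,0.02,0,1,30,0,0.02,0,2,30,0,0.02,0,3,30,0,0.02,0,4,30]' --squeeze 25

```text
time_s: 16.1
tool_pos: [0.5516, -0.0946, 0.0601]
tool_rot: [180.0, -0.0, 131.0]
force: [0.8, 4.2, -0.9]
grip_width: 0.0395
grasp_force: 25.0
```

drive_tool --moves '[0,0,0,1,30,0,0,0,2,30,0,0,0,3,30,0,0,0,4,30,0,0,0,5,30]'

```text
time_s: 16.73
tool_pos: [0.5517, -0.0946, 0.0601]
tool_rot: [180.0, -0.0, 81.0]
force: [1.4, 3.7, -0.3]
grip_width: 0.0393
grasp_force: 25.0
```

drive_tool --moves '[0,0,0,1,30,0,0,0,2,30,0,0,0,3,30,0,0,0,4,30,0,0,0,5,30]'

```text
time_s: 17.35
tool_pos: [0.5518, -0.0947, 0.0601]
tool_rot: [180.0, -0.0, 31.0]
force: [1.6, 4.6, -2.0]
grip_width: 0.0394
grasp_force: 25.0
```

drive_tool --moves '[0,0,0,1,30,0,0,0,2,30,0,0,0,3,30,0,0,0,4,30,0,0,0,4.1,30]'

```text
time_s: 17.98
tool_pos: [0.5519, -0.0948, 0.0601]
tool_rot: [180.0, -0.0, -9.6]
force: [2.5, 3.6, -1.8]
grip_width: 0.0393
grasp_force: 25.0
```

drive_tool --moves '[0,0,0,0,30,0,0,0,0,62,0,0,0,0,62,0,0,0,0,62,0,0,0,0,62]'

```text
time_s: 18.6
tool_pos: [0.5514, -0.0956, 0.0602]
tool_rot: [180.0, 0.0, -9.7]
force: [0.4, 0.2, 0.5]
grip_width: 0.0613
grasp_force: 0.0
```

drive_tool --moves '[0,0,-0.5,0,62,0,0,-1.6,0,62,-0.9,0,-2.4,0,62,-2.3,0,-2.6,0,62,-2.3,0,-2.6,0,62]'

```text
time_s: 19.23
tool_pos: [0.4578, -0.0793, 0.1647]
tool_rot: [180.0, 0.0, -9.7]
force: [0.4, 0.8, -0.1]
grip_width: 0.062
grasp_force: 0.0
```

drive_tool --moves '[0,0,0,0,62,0,0,0,0,62]'

```text
time_s: 19.48
tool_pos: [0.4617, -0.0797, 0.164]
tool_rot: [180.0, -0.0, -9.7]
force: [0.0, -0.2, 0.9]
grip_width: 0.0619
grasp_force: 0.0
```

```bash
python3 - <<'E'
from dial import *
p,d,o=shot('wrist','w6'); print(o['tool_pos'],o['tool_rot'])
print(dial(p,d,o,(.5519,-.0953),-9.8))
c=cam('wrist',o);u,v=proj(c,np.array([.552,-.095,.05]))[0].astype(int);print(u,v)
s=p[max(0,v-80):v+80,u-105:u+105,::-1];cv2.imwrite('pics/w6b.png',cv2.resize(s,None,fx=3.7,fy=3.7,interpolation=cv2.INTER_CUBIC))
E
```

```text
[ 0.46170131 -0.07970764  0.1640227 ] [ 1.79993681e+02 -4.32245028e-03 -9.70650828e+00]
(array([ 0.55185012, -0.09560116]), np.float64(0.0489170844979096), np.float64(0.044046211314987926), {'pointer': [(62, np.float64(0.0337), np.float64(197.9))], 'tab': [(80, np.float64(0.0478), np.float64(201.7)), (150, np.float64(0.0491), np.float64(93.3)), (9, np.float64(0.0522), np.float64(18.1))]})
252 79
```

View pics/w6b.png

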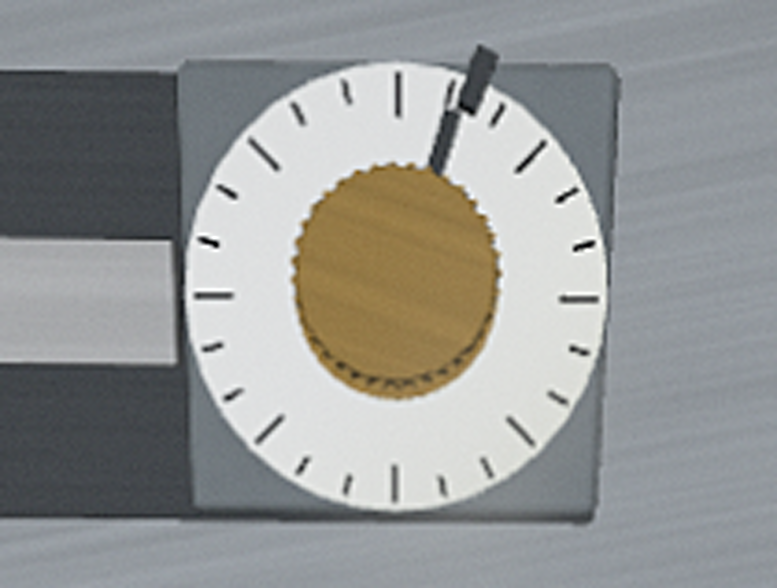

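The pointer at (445,140) is a few degrees counter-clockwise of the tab at (479,78), about 3.8° short. I'll cross-check with the edge points.

```bash
python3 - <<'E'
from dial import *
z=np.load('pics/w6.npz');o=dict(tool_pos=z['pos'],tool_rot=z['rot']);c=cam('wrist',o);p=z['p']
cen=np.array([.55185,-.0956])
for nm,q,h in(('tabmid',(479,78),.052),('tabinner',(470,106),.052),('tabouter',(488,51),.052),('ptr',(445,140),.049),('ptrend',(453,110),.049)):
    x=onplane(c,[q[0]/3.7+147-.36,q[1]/3.7-.36],h)[0,:2]-cen; print(nm,np.hypot(*x),(170.2-np.degrees(np.arctan2(x[1],x[0])))%360)
D=np.load('pics/w6.npz')['d'];P=cloud(c,D)
X=P[...,:2]-cen;r=np.hypot(X[...,0],X[...,1]);a=(170.2-np.degrees(np.arctan2(X[...,1],X[...,0])))%360
m=(r>.041)&(r<.055)&(P[...,2]>.049)&(a>185)&(a<215);print(m.sum(),np.median(a[m]),a[m].min(),a[m].max(),r[m].min(),r[m].max())
m=(r>.03)&(r<.040)&(P[...,2]>.0465)&(a>185)&(a<215);print(m.sum(),np.median(a[m]),a[m].min(),a[m].max())
units(.5519,-.0948,.12,-2)
E
```

```text
tabmid 0.04736131340879447 202.28118077088646
tabinner 0.04162336650101382 202.77908287234033
tabouter 0.052855579687064225 201.97755733923685
ptr 0.034078373291622506 198.63319813029733
ptrend 0.04029222738309873 198.1788478886467
112 201.84209834269583 198.48959401445026 205.3662840446804 0.04112851493305795 0.05368648979729077
65 198.70364265616195 195.36980126522045 202.53869148020036
units [ 2.289 -0.007  1.095] turn -0.77 t 19.52 q [  8.  -1.  -2. 112.  -0.  69. -93.]
```

drive_tool --moves '[1.2,0,0,0,62,2.29,0,0.1,0,62,2.29,0,0.8,0,62,2.29,0,1.6,0,62,2.29,0,2.2,0,62]'

```text
time_s: 20.15
tool_pos: [0.551, -0.095, 0.0737]
tool_rot: [180.0, 0.1, -9.7]
force: [-0.4, 0.0, -0.6]
grip_width: 0.062
grasp_force: 0.0
```

drive_tool --moves '[0,0,0.2,0,62,0,0,0.4,0,62,0,0,0.4,0,62,0,0,0.4,0,62]'

```text
time_s: 20.65
tool_pos: [0.5519, -0.0951, 0.061]
tool_rot: [180.0, -0.1, -9.7]
force: [-0.5, 0.4, -1.6]
grip_width: 0.0619
grasp_force: 0.0
```

```bash
python3 - <<'E'
from h import *
units(.5519,-.0947,.060,-9.7)
E
```

```text
units [-0.001 -0.01   0.026] turn -0.001 t 20.65 q [  8.  15.  -1. 107.   0.  58. -93.]
```

drive_tool --moves '[0,0,0,0,30,0,0,0,0,30,0,0,0,0,30,0,0,0,0,30,0,0,0,0,30]' --squeeze 20

```text
time_s: 21.28
tool_pos: [0.5513, -0.0946, 0.0604]
tool_rot: [-180.0, -0.0, -9.7]
force: [0.1, 1.2, 1.1]
grip_width: 0.0395
grasp_force: 20.0
```

drive_tool --moves '[0,0,0,0,30,0,0,0,0.2,30,0,0,0,0.36,30,0,0,0,0.36,30,0,0,0,0.36,30]'

```text
time_s: 21.9
tool_pos: [0.5513, -0.0946, 0.0603]
tool_rot: [-180.0, -0.0, -13.3]
force: [-0.5, 3.2, 3.7]
grip_width: 0.0395
grasp_force: 20.0
```

drive_tool --moves '[0,0,0,0,62,0,0,0,0,62,0,0,0,0,62,0,0,0,0,62,0,0,-0.4,0,62]'

```text
time_s: 22.52
tool_pos: [0.5499, -0.0949, 0.0754]
tool_rot: [180.0, 0.2, -13.3]
force: [-0.0, -0.1, 0.6]
grip_width: 0.0618
grasp_force: 0.0
```

drive_tool --moves '[0,0,-0.6,0,62,0,0,-1.6,0,62,-0.9,0,-2,0,62,-2.3,0,-2.2,0,62,-2.3,0,-2.2,0,62]'

```text
time_s: 23.15
tool_pos: [0.459, -0.0732, 0.1657]
tool_rot: [180.0, -0.1, -13.3]
force: [0.9, 0.6, -0.1]
grip_width: 0.0623
grasp_force: 0.0
```

drive_tool --moves '[0,0,0,0,62,0,0,0,0,62]'

```text
time_s: 23.4
tool_pos: [0.4627, -0.0741, 0.1645]
tool_rot: [-180.0, -0.0, -13.3]
force: [0.7, 0.4, -0.6]
grip_width: 0.0621
grasp_force: 0.0
```

```bash
python3 - <<'E'
from dial import *
p,d,o=shot('wrist','w7'); print(o['tool_pos'],o['tool_rot'])
cen,*r=dial(p,d,o,(.5519,-.0953),-9.8);print(cen,r)
c=cam('wrist',o);u,v=proj(c,np.array([.552,-.095,.05]))[0].astype(int);print(u,v)
P=cloud(c,d)
X=P[...,:2]-cen;r=np.hypot(X[...,0],X[...,1]);a=(170.2-np.degrees(np.arctan2(X[...,1],X[...,0])))%360
m=(r>.041)&(r<.055)&(P[...,2]>.049)&(a>185)&(a<215);print(m.sum(),np.median(a[m]))
m=(r>.03)&(r<.040)&(P[...,2]>.0465)&(a>185)&(a<215);print(m.sum(),np.median(a[m]))
s=p[max(0,v-80):v+80,u-105:u+105,::-1];cv2.imwrite('pics/w7b.png',cv2.resize(s,None,fx=3.7,fy=3.7,interpolation=cv2.INTER_CUBIC))
E
```

```text
[ 0.46267854 -0.0740704   0.16453346] [-1.79998816e+02 -4.99725190e-02 -1.33196933e+01]
[ 0.55181447 -0.09561968] [np.float64(0.04894775541309422), np.float64(0.04403337533840729), {'pointer': [(59, np.float64(0.0339), np.float64(201.6))], 'tab': [(74, np.float64(0.0477), np.float64(201.7)), (145, np.float64(0.0491), np.float64(92.9)), (6, np.float64(0.0527), np.float64(20.1))]}]
252 79
110 201.92038388589322
66 202.28081348228596
```

View pics/w7b.png

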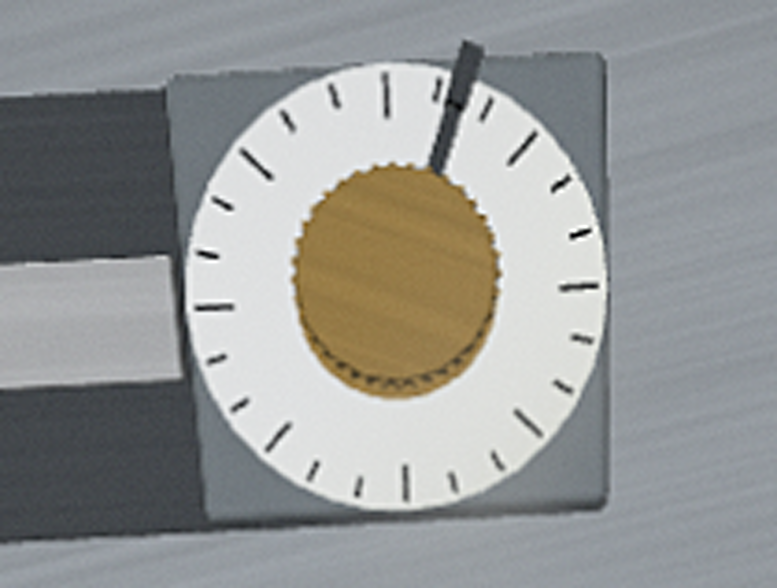

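The pointer (445,140) and tab (465,75) are now in line, within about 0.3°. One last depth check of the blade, then I'll hand in.

```bash
python3 - <<'E'
from h import *
p,d,o=shot('wrist','w8');P=cloud(cam('wrist',o),d)
m=(np.abs(P[...,0]-.589)<.08)&(np.abs(P[...,1]-.116)<.04)&(P[...,2]>.08);m[230:]=0
q=P[m];print(len(q),np.percentile(q[:,2],[50,95]) if len(q) else '',cv2.minAreaRect(q[:,:2].astype(np.float32)) if len(q) else '')
if len(q)>100 and .083<np.percentile(q[:,2],95)<.091: print(env.sign_off())
E
```

```text
0
```

```bash
python3 - <<'E'
from h import *
p,d,o=shot('top','top9');P=cloud(cam('top'),d)
m=(np.abs(P[...,0]-.589)<.07)&(np.abs(P[...,1]-.116)<.04)&(P[...,2]>.075)&(P[...,2]<.12)
q=P[m];print(len(q),np.percentile(q[:,2],[50,95]) if len(q) else '',cv2.minAreaRect(q[:,:2].astype(np.float32)) if len(q) else '')
if len(q)>60 and .083<np.percentile(q[:,2],95)<.092: print(env.sign_off())
E
```

```text
146 [0.08551881 0.08890228] ((0.5910903215408325, 0.1214057058095932), (0.011941746808588505, 0.07919693738222122), 79.3008041381836)
the job is handed in; nothing more can be done
None
```

The job is handed in: the longer blade is fully home in the slot and released, and the knob's pointer lines up with the set tab to within about 0.3° (one fresh grip needed). It took about 23.5 s; I didn't check the plunger's contact with the blade directly, and no verdict was returned.

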